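Swap a stirrer battery onto its charging cradle

TASK

The cordless stirrer's battery pack is flat. Pull it straight out of the bay in the front of the stirrer by its grip fin, then put it on the charging cradle: hook the tab at its far end under the cradle's keeper bar with the pack tilted, and swing the fin end down until the pack lies flat and fully seated in the pocket. Leave the beaker standing on the stirrer, and do not disturb the petri dish or the roll of tape.

Things in the scene. Friction and masses are not known exactly. Their poses are not given: they have to be found in the camera images.
- stirrer: Magnetic stirrer, fixed: a low white box 150 (x) x 130 (y) x 74 mm high, flat plate on top. Origin: centre of its underside; its -x face is the front, facing the robot. The battery bay opens in the front face only.
- bay_mouth (a point): Middle of the lower edge of the bay's opening (stirrer frame -75, 0, 8 mm). The bay is 54 wide, its floor 8 and its roof 38 above the worktop, and runs 83 back along +x. The pack lies in it along the stirrer's x axis, with 2 mm free each side and 4 above, slides freely and can leave only along -x.
- pack: Battery pack, grey plastic, loose, 0.13 to 0.21 kg. Origin: centre of the underside of its body, 100 (x, -50 to +50) x 50 (y) x 26 mm high. A grip fin stands on top near the -x end, a tab sticks out of the +x end. At the start its fin end stands about 38 mm out of the bay, tab innermost; moved 85 mm along the stirrer's -x it is wholly out.
- pack_grip (a point): Point in the grip fin at which to pinch it across its thickness (pack frame -36, 0, +48 mm). The fin reaches from x = -48 to -24, is 18 thick in y and stands from z = 26 to 60 mm.
- pack_tab_tip (a point): Middle of the lower edge of the tab's tip (pack frame +66, 0, 0 mm). The tab reaches from x = +50 to +66, is 30 wide and 8 thick (z = 0 to 8 mm).
- charger: Charging cradle, grey plastic, fixed. Origin: centre of its pocket, at worktop height. Pocket: floor 12 above the worktop, side walls 56 apart and 10 over the floor, near-end (-x) stop from x = -60 to -52, 10 over the floor. At the far end (+x) a keeper bar crosses it from x = 58 on, 15 to 21 mm over the floor; the slot under it ends at a wall at x = 69.
- seat (a point): Centre of the pocket's floor (cradle frame 0, 0, 12 mm), where the seated pack's origin lies, its axes agreeing with the cradle's; 2 to 3 mm play. Bar and stop bar the way for a flat pack: enter the tab with the pack tilted +x end down by 0.15 to 0.25 rad, then swing it down about the tab's tip; no click, it lies by its own weight.
- beaker: Small glass beaker, 56 across, 70 high, loose, standing on the stirrer's top plate (74 mm above the worktop), about 15 mm behind its centre. Origin: centre of its underside. Leave it.
- dish: Petri dish, 62 across, 14 high, lying loose on the worktop between stirrer and cradle. Origin: centre of its underside. Leave it.
- tape: Roll of tape, 104 across, 25 high, lying loose on the worktop between stirrer and cradle, farther back. Origin: centre of its underside. Leave it.

How it is judged (in metres and radians):
On the way, in this order (a step that is already met when the one before it is completed fails the run):
1. the pack is wholly out of the stirrer's bay (x of pack_tab_tip in the frame of stirrer below -0.075 m), for 0.1 s.
2. the tab's tip is under the keeper bar with the pack tilted, fin end up (x of pack_tab_tip in the frame of charger between 0.059 and 0.072 m and y of pack_tab_tip in the frame of charger between -0.012 and 0.012 m and z of pack_tab_tip in the frame of charger below 0.026 m and angle between pack's own z axis and vertical above 0.06 rad), for 0.05 s.
At the end, for the whole second after the job is handed in: The pack lies flat (within 0.05 rad) and at rest in the cradle's pocket, tab under the keeper bar: its origin within 6 mm of the seat along and across, within 4 mm in height, turned less than 0.1 rad from the cradle; the beaker stands upright on the stirrer; the robot has let go (x of pack in the frame of seat between -0.006 and 0.006 m and y of pack in the frame of seat between -0.006 and 0.006 m and z of pack in the frame of seat between -0.003 and 0.004 m and angle between pack's own z axis and vertical below 0.05 rad and angle between the x axis of pack and the x axis of charger, either way round below 0.1 rad and linear speed of pack below 0.02 m/s and angle between beaker's own z axis and vertical below 0.15 rad and z of beaker in the frame of stirrer above 0.07 m); the robot touches nothing.
It fails at once if the beaker is shifted by more than 20 mm or tipped (distance of beaker from where it was at the start of the episode above 0.02 m or angle between beaker's own z axis and vertical above 0.3 rad).
It fails at once if the petri dish or the tape is shifted by more than 20 mm (distance of any of dish, tape from where it was at the start of the episode above 0.02 m).
It also fails if it takes over 48 s, if anything falls off the work surface, if the arm or the gripper's body presses on something with over 40 N, if the wrist force passes 120 N, or if a joint passes its speed limit or range.

ROBOT

A 6-joint arm with a two-finger parallel gripper is mounted at the origin on a cart in front of the work surface, level with it; the furniture and walls round the work are solid. World frame = base frame: x ahead of the robot, y to its left, z up, the work surface at z = 0. Lengths are in mm, angles in rad, forces in N, time in s.
With the tool pointing down it reaches from about 375 to 900 mm from the base axis. Payload 3.1 kg.
Tool frame: the origin (TCP) lies on the centre line of the jaws, within the pads' length; the fingertips stand tip_reach ahead of it and the grasp point (between the pads) lies 8 mm behind it (tip_reach is the distance from the TCP to the fingertips, in mm); z points along the fingers, y is the line along which they close (so a half turn about z gives the same grasp; the last joint's range is limited). The gripper opens to 87 mm and grips with 3 to 60 N. Pads are 19 mm wide; open, the fingers measure 117 mm over their backs; the gripper's body (75 mm by 190 mm) begins 51 mm behind the grasp point.
Start: joints at [-1.363, 0.527, 1.433, -0, 1.181, -0.178], TCP at [235.787, -578.793, 233.548] pointing down, gripper open.
Joint ranges: [-3.08, 3.08], [-0.75, 2.2], [0.22, 2.44], [-1.43, 4.57], [0, 2.65], [-2.85, 2.85]. Speed limits (rad/s): [2.79, 2.79, 3.14, 3.14, 3.14, 3.14].

INTERFACE

Orientations are given as a unit quaternion [x, y, z, w].
In Python, from rig import * gives the robot as it stands.
- The arm moves only by the tool move_arm, never from a script. Its argument "increments" is a list of rows, each a list of 3 entries, a list of its own where there are three numbers: the turn, a rotation vector about the world's x, y, z in degrees, then the shift along the world's x, y, z in mm, then the closure, from 0 (fully open) to 1 (shut). A call has 1 to 12 rows; each row is the pose to reach, as a shift and turn from the pose commanded when the call began; what a row does not reach only later rows make up. A row lasts 1/10 s, in which the tool goes at most 50 mm and 8.59 degrees, less where a joint would pass 70% of its speed; a pose out of reach is approached as far as the arm can. A call with a gripper value outside its range is refused whole. The fingers move at their own pace and stop on an object; the grip force is fixed at half the most. Time passes only in rows, so rows that repeat a pose let the fingers close. It gives the time, the measured TCP pose, the force, the opening and the grip force at its end, in the units of the state.
- sense(): the state, without advancing time (a new reading comes with each control period).
- capture(name): name is "scene" or "top" or "wrist"; returns a dict with "color" (480x640x3 uint8, blue, green, red), "intrinsics" (3x3 intrinsics, pixels), "xyz" and "rotation" of the camera in the world. Camera axes: x right, y down, z forward; pixel columns grow to the right and rows downward; lengths in mm; the calibration is good to about 2 mm. A picture is of the moment at which its call begins. There is no depth.
- close_job(): hands the job in; it is judged then, once.
The state is a dict: "clock": time; "joint_pos": joint angles; "joint_velocities": joint speeds; "joint_torque": joint torques, N m; "eef_pos": TCP position; "ee_rot": TCP orientation; "wrist_force": force on the tool from outside, world axes, zero at the start; "wrist_torque": the same for the moment, N m; "gripper_width": finger opening in mm; "gripper_force": force on a finger pad.
Only numpy, scipy, OpenCV 4.12 (cv2) and the standard library are available. Lean on these libraries where they do the work, as an engineer would, in place of code of your own. Each camera call takes 0.05 s, during which the arm holds its last target. There are 200 camera calls.

## Working session

There is one attempt and no reset: what is moved stays moved. The work goes in short steps, Python scripts to look and compute and a tool call to move; the robot and the scene stay as the last step left them, time stands still between calls to the robot, and variables do not carry over. Pictures are saved under pics/ and viewed, at most 10 in all, crops included, and the job is handed in when it is done.

Besides the shell and the picture viewer there is one more tool, called after ">>>" in YAML: its name, and indented under it one key for each argument. move_arm: Moves the arm, as the interface text tells. Its arguments: {"type":"object","properties":{"increments":{"type":"array"}},"required":["increments"]}

```bash
mkdir -p pics; ls
python3 - <<'E'
from rig import *
import cv2,numpy as np
s=sense();print(s['clock'],s['eef_pos'],s['ee_rot'],s['gripper_width'])
for n in("scene","top"):
    c=capture(n);cv2.imwrite(f"pics/{n}0.png",c['color']);print(n,np.array(c['intrinsics']).tolist(),c['xyz'],np.array(c['rotation']).tolist())
E
```

```text
pics
0.0 [ 235.64757155 -578.11182674  232.56988348] [ 9.81349561e-01  1.92228761e-01 -2.01545867e-05 -1.06864771e-03] 87.15617264041526
scene [[607.2128062578838, 0.0, 314.37765994299457], [0.0, 607.2128062578838, 238.66828618003038], [0.0, 0.0, 1.0]] [-159.65756502  495.61223152  912.31992647] [-0.4244947422704414, 0.8106710429325119, -0.35676033865842127, 0.1879859960097918]
top [[448.5025098678824, 0.0, 322.3411289690804], [0.0, 448.5025098678824, 232.78483774922455], [0.0, 0.0, 1.0]] [499.54542559 -32.93995308 903.51057504] [-0.7028816606642807, 0.7091011924511289, -0.04009606191500738, 0.039053499012477844]
```

View pics/top0.png

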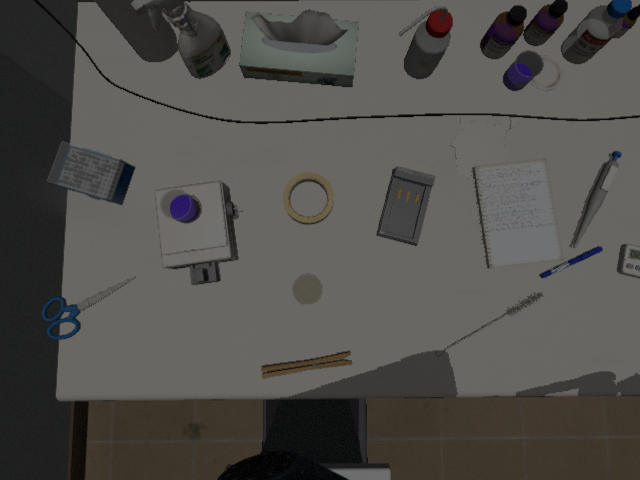

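View pics/scene0.png

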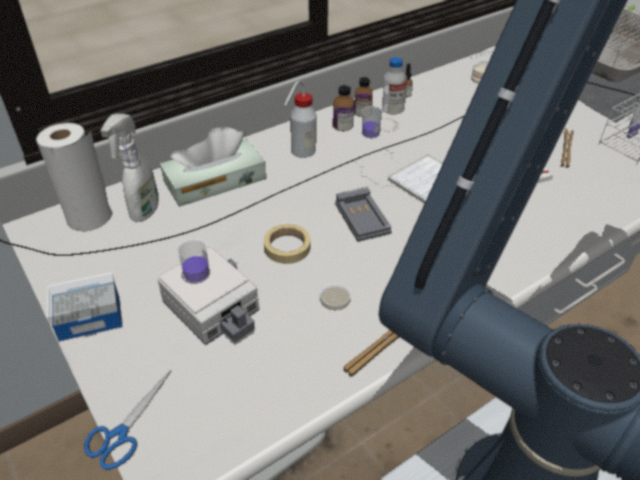

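The top view shows the stirrer at about px (195,223), with the pack's fin at (205,272). The cradle is at (406,206), the dish at (308,289) and the tape at (308,198). I'll enlarge the stirrer and the cradle to measure them.

Run:
```python
import cv2,numpy as np
i=cv2.imread('pics/top0.png')
f=lambda x0,y0:cv2.resize(i[y0:y0+120,x0:x0+80],None,fx=5,fy=5,interpolation=cv2.INTER_CUBIC)
o=np.hstack([f(160,172),f(368,148)])
o=cv2.convertScaleAbs(o,alpha=1.6)
o=np.clip(255*(o/255.)**.7,0,255).astype('uint8')
cv2.imwrite('pics/crop0.png',o)
```

```text
(no output)
```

View pics/crop0.png

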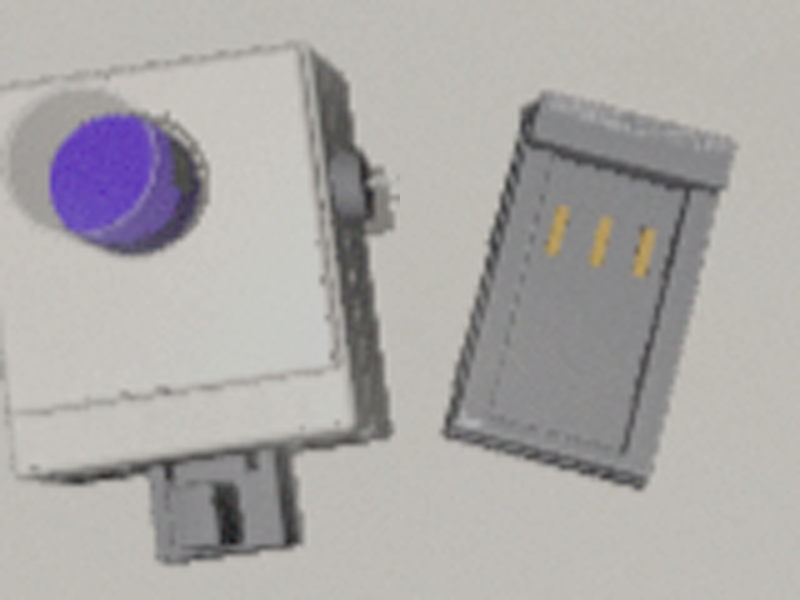

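The crop gives the stirrer's front top edge from (15,475) to (355,437) and the fin top at about (172..222, 482..548). The cradle's stop edge runs from (447,437) to (643,487), and the bar's near edge from (527,143) to (722,188).

```bash
cat > h.py <<'E'
from rig import *
import cv2,numpy as np
from scipy.spatial.transform import Rotation as R
def ray(cam,uv,z):
    K,p,q=cam; d=R.from_quat(q).apply(np.linalg.solve(np.array(K),[*uv,1.]))
    p=np.array(p); return (p+d*(z-p[2])/d[2])
def proj(cam,P):
    K,p,q=cam; c=R.from_quat(q).inv().apply(np.atleast_2d(P)-np.array(p)); u=c@np.array(K).T
    return u[:,:2]/u[:,2:]
TOP=([[448.5025,0,322.3411],[0,448.5025,232.7848],[0,0,1]],[499.545,-32.940,903.511],[-0.70288166,0.70910119,-0.04009606,0.0390535])
E
python3 - <<'E'
from h import *
L=lambda u,v:(160+u/5,172+v/5)
C=lambda u,v:(368+(u-400)/5,148+v/5)
def a(d): return round(np.degrees(np.arctan2(d[1],d[0])),1)
def sh(n,uv,z):
    p=ray(TOP,uv,z);print(n,p.round(1));return p
fl=sh('sfl',L(15,475),74);fr=sh('sfr',L(355,437),74);br=sh('sbr',L(302,42),74)
print(np.linalg.norm(fl-fr),np.linalg.norm(fr-br),'yaw',a(br-fr),a(fl-fr)-90)
q=[sh('fin',L(*k),60) for k in((172,483),(213,480),(222,545),(180,550))];print(np.mean(q,0))
sl=sh('stopl',C(447,437),22);sr=sh('stopr',C(643,487),22)
il=sh('inl',C(488,412),12);ir=sh('inr',C(622,450),12)
bl=sh('barl',C(527,143),33);bR=sh('barr',C(722,188),33)
b2=sh('barfl',C(545,93),33);b3=sh('barfr',C(735,140),33)
print(a(sl-sr)-90,a(bl-bR)-90,a(b2-b3)-90,'axis',a((bl+bR)-(sl+sr)),np.linalg.norm(bl-bR),np.linalg.norm((bl+bR)-(sl+sr))/2)
sh('dish',(308,289),14);sh('tape',(308,198),25)
E
```

```text
sfl [531.9 259.9  74. ]
sfr [544.8 134.7  74. ]
sbr [693.9 156.7  74. ]
125.87904809447235 150.7232261193738 yaw 8.4 5.900000000000006
fin [528.9 205.9  60. ]
fin [529.9 190.6  60. ]
fin [505.6 186.7  60. ]
fin [503.9 202.3  60. ]
[517.09237821 196.36647968  60.        ]
stopl [ 592.5 -143.5   22. ]
stopr [ 572.  -220.3   22. ]
inl [ 603.5 -161.4   12. ]
inr [ 587.7 -214.5   12. ]
barl [ 708.2 -176.4   33. ]
barr [ 689.4 -253.1   33. ]
barfl [ 728.4 -184.1   33. ]
barfr [ 708.7 -258.9   33. ]
-14.900000000000006 -13.799999999999997 -14.799999999999997 axis -15.7 78.9091836494896 121.58950858335623
dish [488.5  -5.5  14. ]
tape [668.2  -6.8  25. ]
```

>>> move_arm:
  increments:
    - [[0, 0, -37], [324, 399, 7], 0]
    - [[0, 0, -37], [324, 399, 7], 0]
    - [[0, 0, -37], [324, 399, 7], 0]
    - [[0, 0, -37], [324, 399, 7], 0]
    - [[0, 0, -37], [324, 399, 7], 0]
    - [[0, 0, -37], [324, 399, 7], 0]
    - [[0, 0, -37], [324, 399, 7], 0]
    - [[0, 0, -37], [324, 399, 7], 0]
    - [[0, 0, -37], [324, 399, 7], 0]
    - [[0, 0, -37], [324, 399, 7], 0]
    - [[0, 0, -37], [324, 399, 7], 0]
    - [[0, 0, -37], [324, 399, 7], 0]

```text
clock: 1.3
eef_pos: [561.1, -177.0, 240.1]
ee_rot: [0.992, -0.127, -0.0, -0.0]
wrist_force: [-0.7, 0.2, 0.3]
gripper_width: 87.3
gripper_force: 0.0
```

Run:
```python
from h import *
import rig
print([n for n in dir(rig) if not n.startswith('_')], getattr(rig,'tip_reach',None))
s=sense();print(s['clock'],s['eef_pos'],s['ee_rot'],s['joint_pos'])
print({k:v for k,v in s.items() if 'tip' in k})
c=capture("wrist");cv2.imwrite("pics/w1.png",c['color']);print(np.array(c['intrinsics']).tolist(),c['xyz'],np.array(c['rotation']).tolist())
```

```text
['IKError', 'capture', 'close_job', 'sense', 'tip_reach'] 11.0
1.3 [ 561.0705868  -176.96961972  240.10014404] [ 9.91931537e-01 -1.26774165e-01 -1.04619432e-04 -3.53543053e-04] [-4.95646425e-01  4.70537646e-01  1.51972405e+00  6.39562160e-04
  1.15178095e+00  1.32912202e+00]
{}
[[368.7091532467079, 0.0, 319.8059536416477], [0.0, 368.7091532467079, 244.00619827271532], [0.0, 0.0, 1.0]] [ 627.5007383  -193.60652134  391.28491555] [-0.6065631318805369, 0.7849764868576287, 0.09968616442351619, -0.07717351065266526]
```

View pics/w1.png

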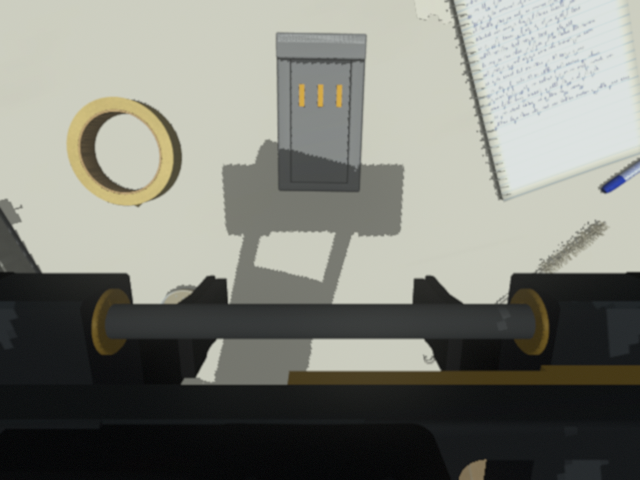

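In the wrist view the cradle's stop edge is at (278,190)–(359,191), the bar's near edge at (277,59)–(366,61), and the floor's near edge at (290,182)–(350,184).

Run:
```python
from h import *
W=([[368.709,0,319.806],[0,368.709,244.006],[0,0,1]],[627.50,-193.607,391.285],[-0.60656313,0.78497649,0.09968617,-0.07717351])
from scipy.optimize import least_squares
uv=[(278,190),(359,191),(277,59),(366,61),(290,182),(350,184)]
P=[ray(W,k,z) for k,z in zip(uv,(22,22,33,33,12,12))]
print(np.round(P,1))
M=np.array([[-60,0],[-60,0],[58,0],[58,0],[-52,28],[-52,-28]],float)
w=np.linalg.norm(P[2][:2]-P[3][:2]);w2=np.linalg.norm(P[0][:2]-P[1][:2]);print(w,w2)
M[2:4,1]=[w/2,-w/2];M[:2,1]=[w2/2,-w2/2]
def f(t):
    c,s=np.cos(t[2]),np.sin(t[2]);return (M@np.array([[c,s],[-s,c]])+t[:2]-np.array(P)[:,:2]).ravel()
r=least_squares(f,[641,-198,-.26]);print(r.x,np.degrees(r.x[2]),r.fun.reshape(-1,2).round(1))
```

```text
[[ 599.5 -143.3   22. ]
 [ 578.1 -221.2   22. ]
 [ 711.8 -176.4   33. ]
 [ 690.3 -252.5   33. ]
 [ 603.4 -156.1   12. ]
 [ 586.  -214.7   12. ]]
79.14103331263624 80.76734137213764
[ 6.45514048e+02 -1.98905045e+02 -2.74156487e-01] -15.708009648911968 [[-0.8 -0.5]
 [-1.3 -0.3]
 [ 0.3 -0.2]
 [ 0.4 -0.2]
 [-0.4 -1.8]
 [ 1.8  2.9]]
```

>>> move_arm:
  increments:
    - [[0, 0, 22.4], [-105, 366, 0], 0]
    - [[0, 0, 22.4], [-105, 366, 0], 0]
    - [[0, 0, 22.4], [-105, 366, 0], 0]
    - [[0, 0, 22.4], [-105, 366, 0], 0]
    - [[0, 0, 22.4], [-105, 366, 0], 0]
    - [[0, 0, 22.4], [-105, 366, 0], 0]
    - [[0, 0, 22.4], [-105, 366, 0], 0]
    - [[0, 0, 22.4], [-105, 366, 0], 0]
    - [[0, 0, 22.4], [-105, 366, 0], 0]
    - [[0, 0, 22.4], [-105, 366, 0], 0]
    - [[0, 0, 22.4], [-105, 366, 0], 0]

```text
clock: 2.45
eef_pos: [455.3, 184.6, 240.5]
ee_rot: [0.998, 0.065, 0.0, 0.0]
wrist_force: [-0.2, -0.7, 0.6]
gripper_width: 87.1
gripper_force: 0.0
```

Run:
```python
from h import *
s=sense();print(s['clock'],s['eef_pos'],s['ee_rot'])
c=capture("wrist");cv2.imwrite("pics/w2.png",c['color']);print(c['xyz'],np.array(c['rotation']).tolist())
o=c['color'][100:300,200:460];cv2.imwrite("pics/w2c.png",cv2.resize(o,None,fx=3,fy=3,interpolation=cv2.INTER_CUBIC))
```

```text
2.45 [455.29668834 184.5921441  240.49102579] [9.97892283e-01 6.48913390e-02 3.00532868e-06 3.26039254e-04]
[523.31036669 193.83462391 391.69013833] [0.7452274620551506, -0.6547902554610006, -0.08287540368937499, 0.09496008959283748]
```

View pics/w2c.png

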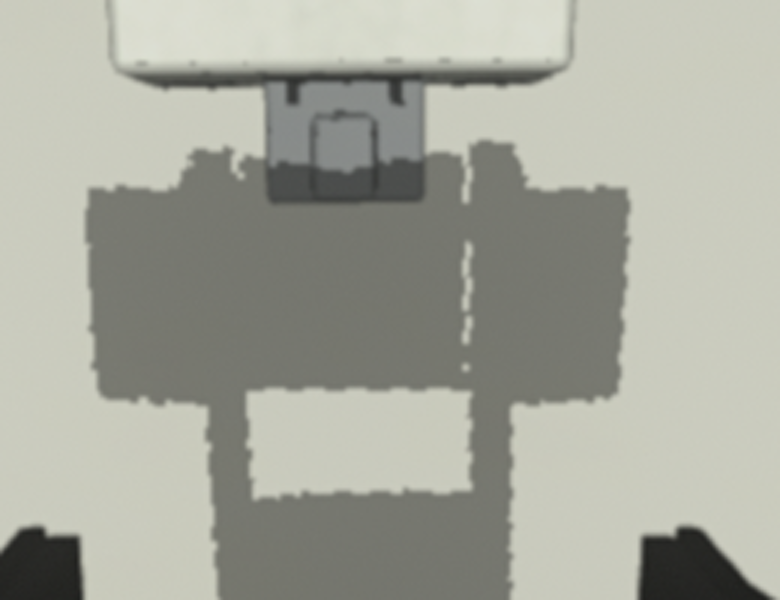

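The fin top is at crop px (312–376, 115–196). The pack's near edge is at v=202, running from u=267 to u=424, and it is square to the tool.

Run:
```python
from h import *
W=([[368.709,0,319.806],[0,368.709,244.006],[0,0,1]],[523.310,193.835,391.690],[0.74522746,-0.65479026,-0.0828754,0.09496009])
f=lambda u,v,z:ray(W,(200+(u+.5)/3-.5,100+(v+.5)/3-.5),z)
q=[f(*k,68) for k in((313,115),(376,115),(377,196),(312,196))];print(np.round(q,1),np.mean(q,0).round(1))
b=[f(*k,34) for k in((267,202),(424,202),(424,82),(267,82))];print(np.round(b,1))
s=[f(*k,74) for k in((115,68),(571,68))];print(np.round(s,1))
for p in((b[0],b[1]),(s[0],s[1]),(b[3],b[2])): d=p[0]-p[1];print(np.degrees(np.arctan2(d[1],d[0]))-90,np.linalg.norm(d))
```

```text
[[530.4 207.9  68. ]
 [532.6 190.4  68. ]
 [510.6 187.1  68. ]
 [508.2 205.6  68. ]] [520.4 197.7  68. ]
[[502.9 220.7  34. ]
 [509.3 171.4  34. ]
 [545.2 176.6  34. ]
 [539.  224.6  34. ]]
[[535.5 262.8  74. ]
 [551.6 139.2  74. ]]
7.39586040942072 49.75055715208281
7.401271069040348 124.63888770373595
7.4007204153637645 48.46221837609935
```

>>> move_arm:
  increments:
    - [[0, 0, 0], [40, 7, -20], 0]
    - [[0, 0, 0], [65, 11.5, -50], 0]
    - [[0, 0, 0], [65, 11.5, -90], 0]
    - [[0, 0, 0], [65, 11.5, -130], 0]
    - [[0, 0, 0], [65, 11.5, -165], 0]
    - [[0, 0, 0], [65, 11.5, -182], 0]
    - [[0, 0, 0], [65, 11.5, -190], 0]
    - [[0, 0, 0], [65, 11.5, -190], 0]
    - [[0, 0, 0], [65, 11.5, -190], 0]

```text
clock: 3.4
eef_pos: [520.9, 197.2, 51.3]
ee_rot: [0.998, 0.065, 0.001, -0.0]
wrist_force: [0.6, -0.5, -0.9]
gripper_width: 87.0
gripper_force: 0.0
```

Close on the fin.

>>> move_arm:
  increments:
    - [[0, 0, 0], [0, 0, 0], 0.5]
    - [[0, 0, 0], [0, 0, 0], 0.7]
    - [[0, 0, 0], [0, 0, 0], 0.85]
    - [[0, 0, 0], [0, 0, 0], 1]
    - [[0, 0, 0], [0, 0, 0], 1]
    - [[0, 0, 0], [0, 0, 0], 1]
    - [[0, 0, 0], [0, 0, 0], 1]
    - [[0, 0, 0], [0, 0, 0], 1]
    - [[0, 0, 0], [0, 0, 0], 1]
    - [[0, 0, 0], [0, 0, 0], 1]

```text
clock: 4.4
eef_pos: [519.7, 197.7, 50.5]
ee_rot: [0.998, 0.066, -0.0, -0.0]
wrist_force: [0.3, -0.1, -0.2]
gripper_width: 17.8
gripper_force: 30.0
```

>>> move_arm:
  increments:
    - [[0, 0, 0], [-5, -0.6, 1], 1]
    - [[0, 0, 0], [-20, -2.6, 1], 1]
    - [[0, 0, 0], [-40, -5.2, 1], 1]
    - [[0, 0, 0], [-60, -7.8, 1], 1]
    - [[0, 0, 0], [-80, -10.4, 1], 1]
    - [[0, 0, 0], [-97, -12.7, 1], 1]
    - [[0, 0, 0], [-97, -12.7, 1], 1]
    - [[0, 0, 0], [-97, -12.7, 1], 1]
    - [[0, 0, 0], [-97, -12.7, 1], 1]

```text
clock: 5.3
eef_pos: [424.7, 185.2, 51.7]
ee_rot: [0.998, 0.066, 0.001, -0.0]
wrist_force: [0.5, 0.7, -1.9]
gripper_width: 18.1
gripper_force: 30.0
```

>>> move_arm:
  increments:
    - [[0, 0, 0], [-10, -1.3, 10], 1]
    - [[0, 0, 0], [-10, -1.3, 50], 1]
    - [[0, 0, 0], [-10, -1.3, 88], 1]
    - [[0, 0, -4], [5, -40, 88], 1]
    - [[0, 0, -8], [25, -88, 88], 1]
    - [[0, 0, -12], [45, -132, 88], 1]
    - [[0, 0, -16], [65, -176, 88], 1]
    - [[0, 0, -20], [84, -220, 88], 1]
    - [[0, 0, -23], [102, -264, 88], 1]
    - [[0, 0, -23], [118, -308, 88], 1]
    - [[0, 0, -23], [130, -342, 88], 1]
    - [[0, 0, -23], [136, -360, 88], 1]

```text
clock: 6.5
eef_pos: [559.9, -178.4, 140.2]
ee_rot: [0.991, -0.136, 0.001, 0.001]
wrist_force: [0.6, -0.3, -1.4]
gripper_width: 17.9
gripper_force: 30.0
```

>>> move_arm:
  increments:
    - [[0, 0, 0], [0, 0, 0], 1]
    - [[1.1, 4, 0], [0, 0, -5], 1]
    - [[2.2, 8, 0], [0, 0, -10], 1]
    - [[2.77, 9.93, 0], [0, 0, -14], 1]
    - [[2.77, 9.93, 0], [0, 0, -14], 1]
    - [[2.77, 9.93, 0], [0, 0, -14], 1]
    - [[2.77, 9.93, 0], [0, 0, -14], 1]
    - [[2.77, 9.93, 0], [0, 0, -14], 1]

```text
clock: 7.3
eef_pos: [558.3, -174.4, 126.0]
ee_rot: [0.987, -0.134, -0.089, -0.012]
wrist_force: [0.5, -0.4, -1.6]
gripper_width: 17.7
gripper_force: 30.0
```

Run:
```python
from h import *
s=sense();print(s['clock'],s['eef_pos'],s['ee_rot'],R.from_quat(s['ee_rot']).as_matrix().round(3).tolist())
c=capture("wrist");cv2.imwrite("pics/w3.png",c['color']);print(c['xyz'],np.array(c['rotation']).tolist())
o=c['color'][20:300,200:450];cv2.imwrite("pics/w3c.png",cv2.resize(o,None,fx=2,fy=2,interpolation=cv2.INTER_CUBIC))
```

```text
7.3 [ 558.32059786 -174.36975293  126.03041565] [ 0.98696218 -0.13360708 -0.08889805 -0.01232661] [[0.948, -0.266, -0.172], [-0.262, -0.964, 0.048], [-0.179, -0.001, -0.984]]
[ 649.45879804 -198.85086644  262.72437424] [-0.5914376909990579, 0.7773084742533249, 0.17055889287105908, -0.13001022106845925]
```

View pics/w3c.png

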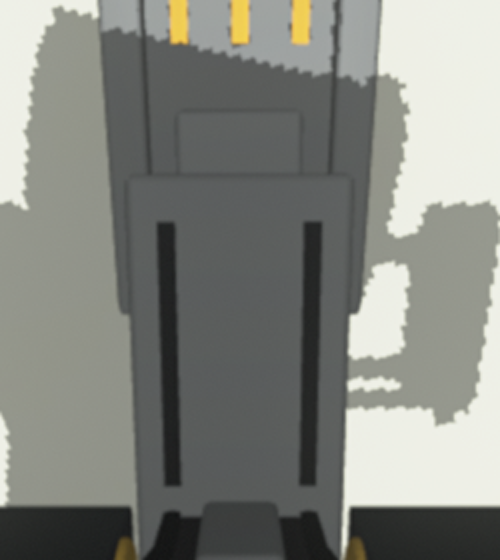

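The pack is held centred: the tab tip's top edge is at crop (178–302, 112), and the pocket lines and contacts are centred at u≈240. Next I'll check the numbers.

Run:
```python
from h import *
W=([[368.709,0,319.806],[0,368.709,244.006],[0,0,1]],[649.459,-198.851,262.724],[-0.59143769,0.77730847,0.17055889,-0.13001022])
C=np.array([645.5,-198.9,0]);Rc=R.from_euler('z',-15.6,degrees=True)
g=lambda u,v,z:Rc.inv().apply(ray(W,(200+(u+.5)/2-.5,20+(v+.5)/2-.5),z)-C).round(1)
# predicted tip
M=np.array([[0.948,-0.266,-0.172],[-0.262,-0.964,0.048],[-0.179,-0.001,-0.984]])
T=np.array([558.32,-174.37,126.03]);
pk=lambda p:T+M@(np.array([1,-1,-1])*(np.array(p)-[-36.5,0,42.5]))
t=pk([66,0,0]);print('tip pred cradle',Rc.inv().apply(t-C).round(1))
for p in([66,15,8],[66,-15,8],[50,25,26],[50,-25,26]):
    q=proj(W,pk(p))[0];print(p,(q-[200,20])*2)
z=pk([66,0,8])[2];print('meas tip',g(178,112,z),g(302,112,z)); z=pk([50,0,26])[2];print(g(129,177,z),g(351,177,z))
print('walls12',g(143,0,12),g(149,175,12),g(341,0,12),g(331,175,12))
print('walls outer22',g(100,10,22),g(124,305,22),g(379,10,22),g(352,305,22))
```

```text
tip pred cradle [ 2.7  0.4 65.9]
[66, 15, 8] [177.66957503 106.47716577]
[66, -15, 8] [306.67735999 106.38828895]
[50, 25, 26] [125.81822812 170.75334904]
[50, -25, 26] [359.11136115 170.57275935]
meas tip [ 3.  15.5 73.7] [  3.  -13.4  73.7]
[-9.7 24.9 94.3] [ -9.6 -22.8  94.3]
walls12 [32.5 29.5 12. ] [-15.6  30.1  12. ] [ 32.6 -28.4  12. ] [-15.5 -28.1  12. ]
walls outer22 [28.9 40.6 22. ] [-55.2  39.2  22. ] [ 29.1 -38.1  22. ] [-55. -36.  22.]
```

>>> move_arm:
  increments:
    - [[0, 0, 0], [18, -5, -20], 1]
    - [[0, 0, 0], [36, -10, -38], 1]
    - [[0, 0, 0], [36, -10, -46], 1]
    - [[0, 0, 0], [36, -10, -46], 1]
    - [[0, 0, 0], [36, -10, -46], 1]
    - [[0, 0, 0], [36, -10, -46], 1]

```text
clock: 7.95
eef_pos: [594.4, -184.9, 80.4]
ee_rot: [0.987, -0.134, -0.089, -0.012]
wrist_force: [0.7, -0.3, -1.5]
gripper_width: 17.7
gripper_force: 30.0
```

Run:
```python
from h import *
s=sense();print(s['clock'],s['eef_pos'],s['wrist_force'])
M=R.from_quat(s['ee_rot']).as_matrix()
C=np.array([645.5,-198.9,0]);Rc=R.from_euler('z',-15.6,degrees=True)
pk=lambda p:s['eef_pos']+M@(np.array([1,-1,-1])*(np.array(p)-[-36.5,0,42.5]))
print('tip',Rc.inv().apply(pk([66,0,0])-C).round(1),'tilt',np.arccos(-M[2,2]))
c=capture("wrist");
o=c['color'][0:240,200:440];cv2.imwrite("pics/w4c.png",cv2.resize(o,None,fx=2.5,fy=2.5,interpolation=cv2.INTER_CUBIC))
print(c['xyz'],np.array(c['rotation']).tolist())
```

```text
7.95 [ 594.43102527 -184.89508597   80.43202819] [ 0.72133684 -0.28581903 -1.47305119]
tip [40.3  0.  20.3] tilt 0.17953053927647666
[ 685.53329492 -209.40696556  217.16340071] [-0.5912492749906875, 0.7774863463242585, 0.1704275502499599, -0.1299758678299116]
```

View pics/w4c.png

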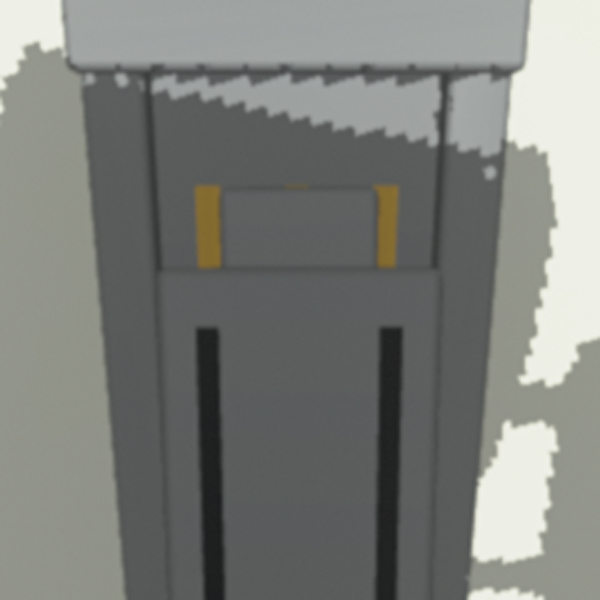

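The tab is centred in the pocket: the tab centre is at u=299 and the pocket's at 297. The bar's near edge is at v=70 and the tab tip at v=188.

Run:
```python
from h import *
W=([[368.709,0,319.806],[0,368.709,244.006],[0,0,1]],[685.533,-209.407,217.163],[-0.59124927,0.77748635,0.17042755,-0.12997587])
C=np.array([645.5,-198.9,0]);Rc=R.from_euler('z',-15.6,degrees=True)
g=lambda u,v,z:Rc.inv().apply(ray(W,(200+(u+.5)/2.5-.5,(v+.5)/2.5-.5),z)-C).round(1)
print('bar',g(68,67,33),g(524,67,33),'tip',g(220,188,28.2),g(378,188,28.2),'body',g(160,269,49),g(439,269,49),'pocket',g(152,75,12),g(443,75,12))
```

```text
bar [60.  40.7 33. ] [ 60.1 -38.1  33. ] tip [41.  15.5 28.2] [ 41.  -13.9  28.2] body [28.4 24.6 49. ] [ 28.5 -23.3  49. ] pocket [60.8 29.2 12. ] [ 60.9 -27.   12. ]
```

>>> move_arm:
  increments:
    - [[0, 0, 0], [6, -1.6, -1.5], 1]
    - [[0, 0, 0], [12, -3.2, -2.7], 1]
    - [[0, 0, 0], [18, -4.8, -3.8], 1]
    - [[0, 0, 0], [22, -6, -4.8], 1]
    - [[0, 0, 0], [25.5, -7, -5.5], 1]
    - [[0, 0, 0], [25.5, -7, -5.5], 1]
    - [[0, 0, 0], [25.5, -7, -5.5], 1]
    - [[0, 0, 0], [25.5, -7, -5.5], 1]

```text
clock: 8.8
eef_pos: [620.0, -191.9, 74.0]
ee_rot: [0.987, -0.134, -0.089, -0.012]
wrist_force: [0.7, 0.7, -1.0]
gripper_width: 18.1
gripper_force: 30.0
```

Run:
```python
from h import *
s=sense();print(s['clock'],s['eef_pos'],s['wrist_force'],s['wrist_torque'])
M=R.from_quat(s['ee_rot']).as_matrix()
C=np.array([645.5,-198.9,0]);Rc=R.from_euler('z',-15.6,degrees=True)
pk=lambda p:s['eef_pos']+M@(np.array([1,-1,-1])*(np.array(p)-[-36.5,0,42.5]))
print('tip',Rc.inv().apply(pk([66,0,0])-C).round(1),'tilt',np.arccos(-M[2,2]))
c=capture("wrist");
o=c['color'][0:200,200:440];cv2.imwrite("pics/w5c.png",cv2.resize(o,None,fx=2.5,fy=2.5,interpolation=cv2.INTER_CUBIC))
```

```text
8.8 [ 619.97376042 -191.85294583   73.96517804] [ 0.73709586  0.65440303 -1.02958127] [-0.02433108 -0.05126961 -0.04444712]
tip [66.7  0.2 13.7] tilt 0.18055174524348916
```

View pics/w5c.png

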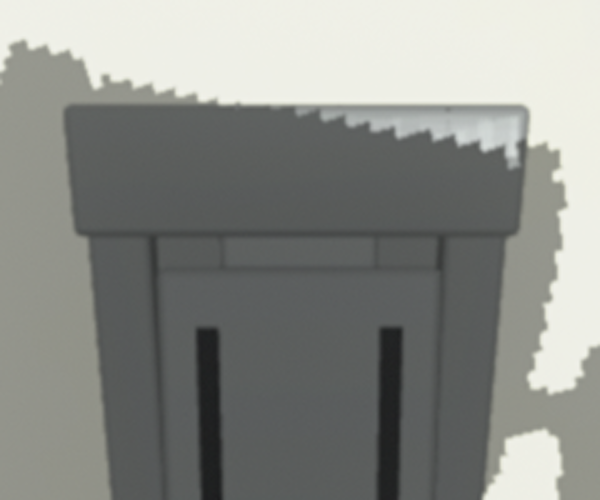

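The tab is hooked under the bar with a visible gap and no contact force. Next I'll swing the fin end down.

>>> move_arm:
  increments:
    - [[-0.46, -1.65, 0], [-1.2, 0.3, -3], 1]
    - [[-0.92, -3.3, 0], [-2.6, 0.7, -6.2], 1]
    - [[-1.4, -5, 0], [-4, 1.1, -9.4], 1]
    - [[-1.85, -6.6, 0], [-5.4, 1.5, -12.5], 1]
    - [[-2.3, -8.3, 0], [-6.9, 1.9, -15.6], 1]
    - [[-2.6, -9.3, 0], [-7.8, 2.1, -17.5], 1]
    - [[-2.6, -9.3, 0], [-7.8, 2.1, -17.5], 1]
    - [[-2.6, -9.3, 0], [-7.8, 2.1, -17.5], 1]

```text
clock: 9.65
eef_pos: [612.5, -190.0, 56.8]
ee_rot: [0.991, -0.134, -0.006, -0.001]
wrist_force: [0.7, 0.3, -0.7]
gripper_width: 17.9
gripper_force: 30.0
```

>>> move_arm:
  increments:
    - [[-0.1, -0.3, 0], [-0.3, 0.1, -0.7], 1]
    - [[-0.17, -0.63, 0], [-0.5, 0.2, -1.4], 1]
    - [[-0.17, -0.63, 0], [-0.5, 0.2, -1.8], 1]
    - [[-0.17, -0.63, 0], [-0.5, 0.2, -1.8], 1]
    - [[-0.17, -0.63, 0], [-0.5, 0.2, -1.8], 1]

```text
clock: 10.15
eef_pos: [612.1, -189.7, 54.7]
ee_rot: [0.991, -0.134, 0.0, 0.0]
wrist_force: [-0.5, -1.0, -0.6]
gripper_width: 17.8
gripper_force: 30.0
```

>>> move_arm:
  increments:
    - [[0, 0, 0], [0, 0, 0], 0.7]
    - [[0, 0, 0], [0, 0, 0], 0.4]
    - [[0, 0, 0], [0, 0, 0], 0.2]
    - [[0, 0, 0], [0, 0, 0], 0.2]
    - [[0, 0, 0], [0, 0, 0], 0.2]
    - [[0, 0, 0], [0, 0, 0], 0.2]

```text
clock: 10.75
eef_pos: [612.0, -189.7, 54.8]
ee_rot: [0.991, -0.134, 0.0, 0.0]
wrist_force: [0.3, 0.7, -0.6]
gripper_width: 58.0
gripper_force: 0.0
```

>>> move_arm:
  increments:
    - [[0, 0, 0], [0, 0, 15], 0.2]
    - [[0, 0, 0], [0, 0, 50], 0.2]
    - [[0, 0, 0], [-20, 5, 95], 0.2]
    - [[0, 0, 0], [-45, 12, 140], 0.2]
    - [[0, 0, 0], [-60, 16, 170], 0.2]
    - [[0, 0, 0], [-60, 16, 170], 0.2]
    - [[0, 0, 0], [-60, 16, 170], 0.2]
    - [[0, 0, 0], [-60, 16, 170], 0.2]

```text
clock: 11.55
eef_pos: [551.8, -173.6, 224.2]
ee_rot: [0.991, -0.134, -0.0, -0.0]
wrist_force: [-0.1, -0.7, 0.1]
gripper_width: 69.3
gripper_force: 0.0
```

Run:
```python
from h import *
s=sense();print(s['clock'],s['eef_pos'],s['wrist_force'])
c=capture("wrist");print(c['xyz'],np.array(c['rotation']).tolist())
o=c['color'][0:240,200:440];cv2.imwrite("pics/w6c.png",cv2.resize(o,None,fx=2.5,fy=2.5,interpolation=cv2.INTER_CUBIC))
```

```text
11.55 [ 551.8382412  -173.57100816  224.16354146] [-0.1475431  -0.65268747  0.12106334]
[ 618.11052273 -191.20599905  375.2589102 ] [-0.6005060774989006, 0.7895630766576666, 0.10042447621015019, -0.07679533477810513]
```

View pics/w6c.png

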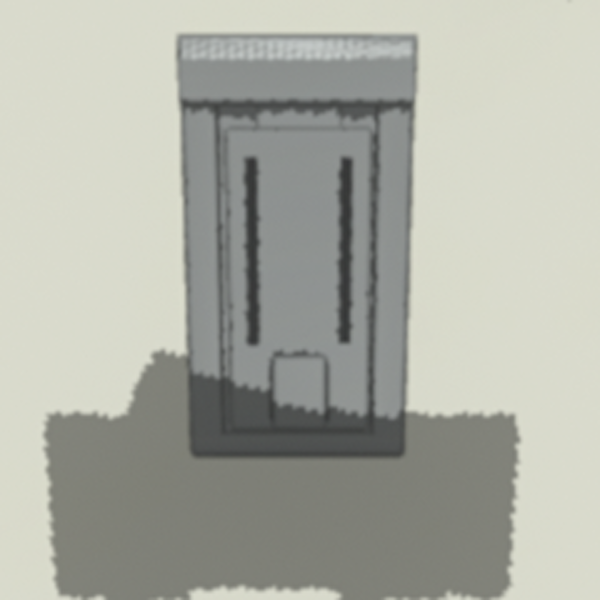

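The pack lies flat between the stop (v 433–455, fully visible) and the bar (v 103), with its tab under the bar. I'm handing the job in.

```bash
python3 -c "
from rig import *
print(close_job())"
```

```text
the job is handed in; nothing more can be done
None
```

I pulled the pack out of the bay, hooked its tab under the keeper bar and swung it down. The last wrist picture shows it flat in the cradle pocket with the gripper clear, and I handed the job in at about 11.6 s; no verdict came back.

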